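# Open the glue canister and lay its screw cap in the cradle

### The job

Swing the work lamp's head aside so that no part of it hangs over the glue canister, and leave it there. Then unscrew the canister's red cap, lift it off and lay it on its side in the timber cradle, resting on the two rails with its axis along them and centred, and let go. Leave the tin, the birdhouse and the plaque where they are.

Things in the scene. Friction and masses are not known exactly. Their poses are not given: they have to be found in the camera images.
- canister: white glue canister with blue sides, fixed: box 175 x 120 x 130 mm high. Origin on the table under the cap's axis, z up; the box spans x -55 to 120 mm, y -60 to 60 mm. A handle loop stands across it at x 70 to 86, y -46 to 46 mm, up to 168 mm high. The neck (50 mm over its thread) stands at the origin, 161 mm high
- neck (a point): centre of the top of the canister's neck, 161 mm above the table; axes as the canister's
- cap_center (a point): red ribbed screw cap, 60 mm diameter, 40 mm high, 0.1-0.16 kg, open below; this point on its axis half-way up, z to its closed top. Home, its underside is 131 mm above the table. Low-friction right-hand thread: rises 24 mm per turn, 2 mm play; free to lift straight up after about 3.3 rad anticlockwise from above; stays put between turns. It clears the neck 31 mm above home
- lamp_arm (a joint): angle of the lamp's stiff horizontal arm about its post: 0 when it points from the post to the cap's axis, positive anticlockwise from above, range -1.7 to 1.7. Turns against friction (about 2 N at the head) and stays where it is left. The head is clear of the canister beyond about 0.52 either way; a gripper at the cap wants about 0.8
- lamp: work lamp, fixed: foot 100 mm diameter, post 18 mm diameter; origin at the foot of the post, 210 mm behind the cap's axis (along the canister's +x). Its arm, 14 mm thick, runs at 247 mm height, 210 mm from the post's axis to the head's centre
- lamp_grip (a point): middle of the upright black grip on the lamp head, 16 mm diameter, standing from 253 to 298 mm high (this point at 278 mm); below it the white head is a disc of 84 mm diameter from 235 to 253 mm high
- cradle: timber cradle, fixed: base 100 x 90 x 10 mm, two rails 70 mm long along its x, 12 mm wide, tops 28 mm above the table, 34 mm gap between them. Origin on the table under its centre, z up. The cap lies on its side on the rails, axis along x (either way round) and 53 mm above the table, its underside 5 mm below the rail tops
- tin_center (a point): paint tin, blue and white, 80 mm diameter, 110 mm high, upright; this point half-way up. Leave alone
- birdhouse_center (a point): small wooden birdhouse, 86 x 86 mm at the roof, 125 mm high; this point 55 mm above its underside, z up. Leave alone
- plaque_center (a point): wooden plaque lying flat, 150 x 62 x 22 mm, long along its x; this point at its centre. Leave alone
There are look-alikes about, which are no part of the job. Of the things that look like the cradle, take the one that is farthest to the robot's left at the start.

How it is judged (in metres and radians):
On the way, in this order (a step that is already met when the one before it is completed fails the run):
1. the lamp head is swung clear of the canister (horizontal distance between lamp_grip and neck above 0.1 m), for 0.2 s.
2. the cap is unscrewed and lifted clear of the neck (z of cap_center in the frame of canister above 0.185 m), for 0.1 s.
At the end, for the whole second after the job is handed in: The cap lies still on its side on both cradle rails, axis along them within 10 degrees, centred within 20 mm along and 8 mm across; the lamp's grip is still over 100 mm in plan from the neck; tin, birdhouse and plaque are within 20 mm of where they began (x of cap_center in the frame of cradle between -0.02 and 0.02 m and y of cap_center in the frame of cradle between -0.008 and 0.008 m and z of cap_center in the frame of cradle between 0.047 and 0.058 m and angle between the z axis of cap_center and the x axis of cradle, either way round below 0.17 rad and horizontal distance between lamp_grip and neck above 0.1 m and linear speed of cap below 0.03 m/s and distance of each of tin_center, birdhouse_center, plaque_center from where it was at the start of the episode below 0.02 m); the robot touches nothing.
It fails at once if the tin, birdhouse or plaque is pushed more than 40 mm (distance of any of tin_center, birdhouse_center, plaque_center from where it was at the start of the episode above 0.04 m).
It also fails if it takes over 72 s, if anything falls off the work surface, if the arm or the gripper's body presses on something with over 40 N, if the wrist force passes 120 N, or if a joint passes its speed limit or range.

### The arm

A 6-joint arm with a two-finger parallel gripper is mounted at the origin on the work surface. World frame = base frame: x ahead of the robot, y to its left, z up, the work surface at z = 0. Lengths are in mm, angles in rad, forces in N, time in s.
With the tool pointing down it reaches from about 350 to 775 mm from the base axis. Payload 7.3 kg.
Tool frame: the origin (TCP) lies at the very end of the fingers, on their centre line; the grasp point (between the pads) lies 19 mm behind it; z points along the fingers, y is the line along which they close (so a half turn about z gives the same grasp; the last joint's range is limited). The gripper opens to 92 mm and grips with 3 to 60 N. Pads are 19 mm wide; open, the fingers measure 130 mm over their backs; the gripper's body (75 mm by 190 mm) begins 47 mm behind the grasp point.
Start: joints at [1.075, 0.342, 1.524, -0, 1.275, -0.146], TCP at [179.909, 493.232, 226.741] pointing down, gripper open.
Joint ranges: [-2.53, 2.53], [-0.77, 2.02], [0.04, 2.7], [-1, 4.14], [0.28, 2.66], [-3.11, 3.11]. Speed limits (rad/s): [2.57, 2.57, 3.14, 3.14, 3.14, 3.14].

### API

Orientations are given as [roll, pitch, yaw] about the fixed x, y, z axes, in that order (R = Rz(yaw) Ry(pitch) Rx(roll)).
In Python, from plant import * gives the robot as it stands.
- The arm moves only by the tool arm_command, never from a script. Its arguments are lists of equal length, an entry for each row: "gripper": the finger opening in mm, from 0 to 91.8; "dp": the shift along the tool's x, y, z in units of 25 mm (1.0 is 25 mm), a list of three; "twist": the turn about the tool's z in units of 5 degrees (1.0 is 5 degrees). A call has exactly 5 rows; each row shifts and turns the commanded pose from where the row before left it, along the tool's axes as they then stand; what a row does not reach is not made up. A row lasts 1/8 s, in which the tool goes at most 62.5 mm and 10.7 degrees, less where a joint would pass 70% of its speed; a pose out of reach is approached as far as the arm can. A call is refused whole if a number of a shift passes 1 or a number of a turn 1, either way. A call with a gripper value outside its range is refused whole. The fingers move at their own pace and stop on an object; the grip force is fixed at half the most. Time passes only in rows, so rows that do not move let the fingers close, or fill a call up. It gives the time, the measured TCP pose, the force, the opening and the grip force at its end, in the units of the state.
- get_obs(): the state, without advancing time (a new reading comes with each control period).
- capture(name): name is "scene" or "top" or "wrist"; returns the picture (420x560x3 uint8, red, green, blue); there is no depth.
- get_calibration(name): a dict with "mtx" (3x3 intrinsics, pixels), "dist_coeffs" ([k1, k2, p1, p2, k3] as OpenCV has them; the pictures are not rectified), "position" and "attitude" of the camera in the world; the wrist camera has in their place "mount" (4x4, takes a point from camera to tool coordinates, whose origin is the TCP and whose axes are the flange's). Camera axes: x right, y down, z forward; pixel columns grow to the right and rows downward; lengths in mm; the calibration is good to about 2 mm. A picture is of the moment at which its call begins: read the wrist's pose just before it. get_calibration takes no time and is no camera call.
- close_job(): hands the job in; it is judged then, once.
The state is a dict: "time": time; "joint_positions": joint angles; "dq": joint speeds; "tau": joint torques, N m; "tool_pos": TCP position; "tcp_rot": TCP orientation; "contact_force": force on the tool from outside, world axes, zero at the start; "moment": the same for the moment, N m; "grip_width": finger opening in mm; "finger_force": force on a finger pad.
Only numpy, scipy, OpenCV 4.12 (cv2) and the standard library are available. Lean on these libraries where they do the work, as an engineer would, in place of code of your own. Each camera call takes 0.05 s, during which the arm holds its last target. There are 200 camera calls.

## Working session

There is one attempt and no reset: what is moved stays moved. The work goes in short steps, Python scripts to look and compute and a tool call to move; the robot and the scene stay as the last step left them, time stands still between calls to the robot, and variables do not carry over. Pictures are saved under pics/ and viewed, at most 10 in all, crops included, and the job is handed in when it is done.

Besides the shell and the picture viewer there is one more tool, called after "Request:" by a JSON object that holds its "api" and its "payload", one argument or row to a line. arm_command: Moves the arm, as the interface text tells. Its arguments: {"type":"object","properties":{"gripper":{"type":"array"},"dp":{"type":"array"},"twist":{"type":"array"}},"required":["gripper","dp","twist"]}

```bash
mkdir -p pics; python3 - <<'E'
from plant import *
import cv2,json
for n in("scene","top"):
    cv2.imwrite(f"pics/{n}0.png",cv2.cvtColor(capture(n),cv2.COLOR_RGB2BGR)); print(n,get_calibration(n))
print(get_calibration("wrist")); print(get_obs())
E
```

```text
scene {'mtx': array([[396.91265494,   0.        , 280.09344714],
       [  0.        , 396.91265494, 215.52453124],
       [  0.        ,   0.        ,   1.        ]]), 'dist_coeffs': array([-0.01959042,  0.        ,  0.        ,  0.        ,  0.        ]), 'position': array([1413.38086762,  -75.16527628,  727.68303664]), 'attitude': array([-2.17136034, -0.00336537,  1.37467416])}
top {'mtx': array([[394.80180814,   0.        , 280.60528675],
       [  0.        , 394.80180814, 211.23442858],
       [  0.        ,   0.        ,   1.        ]]), 'dist_coeffs': array([-0.01984112,  0.        ,  0.        ,  0.        ,  0.        ]), 'position': array([ 413.36737376,  111.53429349, 1091.14158305]), 'attitude': array([-2.9451092 , -0.03692784, -1.54413734])}
{'mtx': array([[290.30980752,   0.        , 281.28968472],
       [  0.        , 290.30980752, 206.99793593],
       [  0.        ,   0.        ,   1.        ]]), 'dist_coeffs': array([-0.05776435,  0.        ,  0.        ,  0.        ,  0.        ]), 'mount': array([[ 1.42867896e-04, -9.58197539e-01, -2.86107422e-01,
         7.570
[... 255 characters left out ...]
00000e+00]])}
{'time': 0.1, 'joint_positions': array([ 1.07500356e+00,  3.42637125e-01,  1.52489537e+00,  1.00516989e-05,
        1.27539959e+00, -1.45995078e-01]), 'dq': array([-0.00083527, -0.00114919, -0.00260942,  0.00099403, -0.0010179 ,
        0.00015536]), 'tau': array([ 2.30447484e-03, -4.32007349e+01, -2.44695032e+01,  7.20083364e-02,
        5.24999527e-02, -7.93787103e-05]), 'tool_pos': array([179.72670239, 492.90487604, 226.13184271]), 'tcp_rot': array([-3.14026887e+00, -2.04366378e-04,  2.79179189e+00]), 'contact_force': array([-1.21386166, -0.0643401 ,  0.7637856 ]), 'moment': array([-0.03776676,  0.01721388, -0.05105455]), 'finger_force': 0.0, 'grip_width': 91.91790493372484}
```

View pics/scene0.png

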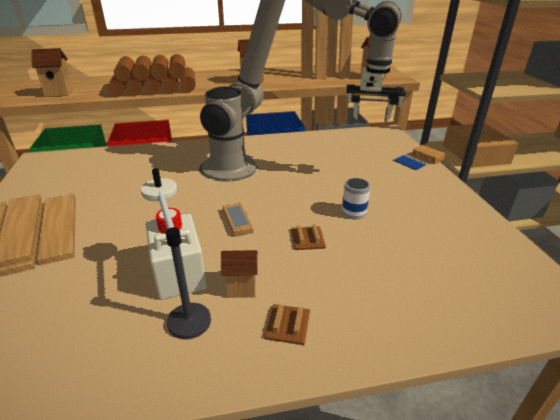

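View pics/top0.png

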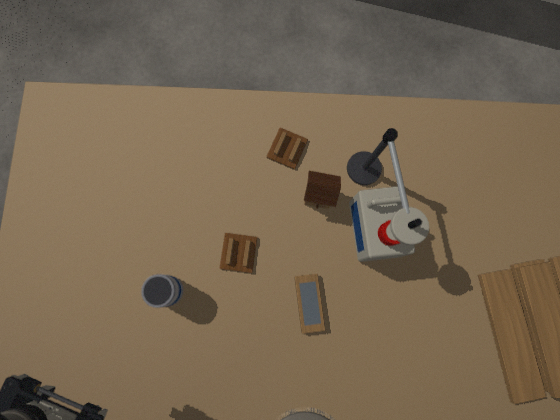

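The two cradle candidates are at top (238,253) / scene (309,237) and top (288,149) / scene (287,323). Robot-left is image-left in the top view, so the first fits the description. I'll confirm it in an enlarged crop, along with the block at scene (428,155).

```bash
cat > h.py <<'E'
from plant import *
import numpy as np, cv2
from scipy.spatial.transform import Rotation as Ro
def cam(n,obs=None):
    c=get_calibration(n)
    if n=="wrist":
        T=np.eye(4);T[:3,:3]=Ro.from_euler('xyz',obs['tcp_rot']).as_matrix();T[:3,3]=obs['tool_pos']
        T=T@c['mount'];return c,T[:3,:3],T[:3,3]
    return c,Ro.from_euler('xyz',c['attitude']).as_matrix(),np.array(c['position'])
def pix(n,p,z,obs=None):
    c,R,t=cam(n,obs)
    u=cv2.undistortPoints(np.array(p,float).reshape(-1,1,2),c['mtx'],c['dist_coeffs']).reshape(-1,2)
    d=np.c_[u,np.ones(len(u))]@R.T
    return t+d*((np.asarray(z)-t[2])/d[:,2])[:,None]
def proj(n,P,obs=None):
    c,R,t=cam(n,obs)
    return cv2.projectPoints(np.array(P,float).reshape(-1,3),Ro.from_matrix(R.T).as_rotvec(),-R.T@t,c['mtx'],c['dist_coeffs'])[0].reshape(-1,2)
def crop(img,x,y,w,h,W,H): return cv2.resize(img[y:y+h,x:x+w],(W,H),interpolation=cv2.INTER_CUBIC)
E
python3 - <<'E'
from h import *
t=cv2.imread("pics/top0.png");s=cv2.imread("pics/scene0.png")
m=np.vstack([np.hstack([crop(t,205,225,80,60,400,300),crop(t,345,120,100,150,200,300),crop(s,130,160,80,120,200,300)]),
 np.hstack([crop(s,280,215,60,45,400,300),crop(s,385,140,70,53,400,300)])])
cv2.imwrite("pics/m1.png",m)
print(pix("top",[[238,253],[288,149]],[28,28]),pix("scene",[[309,237],[287,323],[428,155],[410,162]],[20]*4))
E
```

```text
[[508.06952507 189.12875768  28.        ]
 [806.97305251  61.71510903  28.        ]] [[525.60594301 189.86917253  20.        ]
 [825.72607     59.95604883  20.        ]
 [ 86.01547283 807.31098727  20.        ]
 [131.02663796 705.23390961  20.        ]]
```

View pics/m1.png

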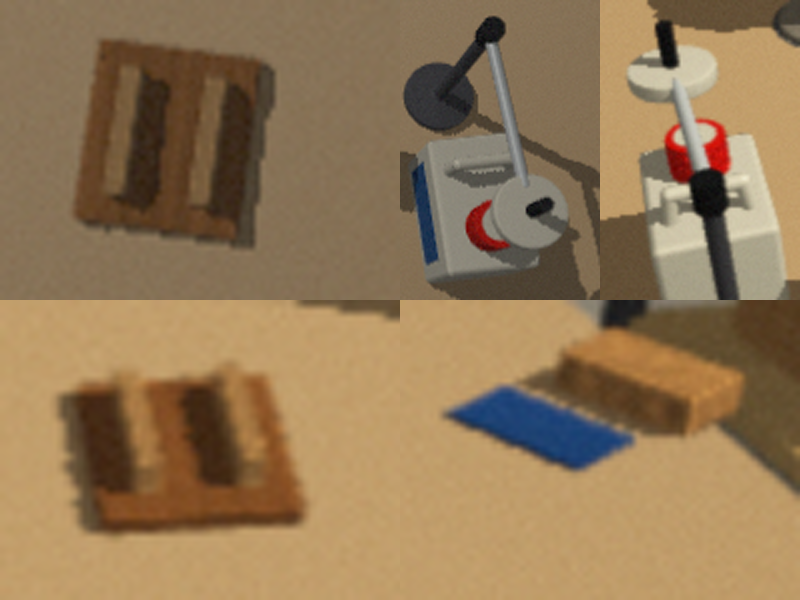

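Crop confirms it: the block is a plain brick beside a blue sheet, and the cradle at top (238,253) is the left one. Its rail ends (5x crop) are left (129,68)-(117,194) and right (217,77)-(202,207). The lamp grip is near top crop (540,207), the cap top in the scene crop is at (697,138), and the foot is at top (365,168).

```bash
python3 - <<'E'
from h import *
r=np.array([[129,68],[117,194],[217,77],[202,207]],float)/5+[205,225]-.4
P=pix("top",r,[28]*4);print(P.round(1));c=P.mean(0);print("cradle",c,[np.degrees(np.arctan2(*(P[i]-P[i+1])[1::-1])) for i in(0,2)])
f=pix("top",[[365,168.5]],[6])[0];f2=pix("scene",[[189,320]],[6])[0];print("foot",f,f2)
pt=pix("top",[[390,135]],[250])[0];print("posttop",pt)
cap=pix("scene",[[168.6,215]],[171])[0];print("cap",cap)
# grip top: top crop(548,202) base (533,212)
g=pix("top",np.array([[548-400,202],[533-400,212]])/2+[345,120]-.2,[298,253]);print("grip",g)
g2=pix("scene",np.array([[663-600,25],[670-600,64]])/2.5+[130,160]-.2,[298,253]);print("grip scene",g2)
for n,q,z in(("tin",(161,291),110),("plaque",(310,304),22)):print(n,pix("top",[q],[z]))
print("birdhouse",pix("top",[(323,189)],[110]))
E
```

```text
[[547.3 211.5  28. ]
 [479.6 214.4  28. ]
 [543.9 163.9  28. ]
 [474.  168.9  28. ]]
cradle [511.21495831 189.65555683  28.        ] [np.float64(-2.480761361206117), np.float64(-4.111596714109015)]
foot [ 764.84065623 -163.63476739    6.        ] [ 761.96383583 -159.30026517    6.        ]
posttop [ 768.22463334 -160.97336636  250.        ]
cap [ 561.65575048 -186.67413693  171.        ]
grip [[ 561.61642836 -200.48790178  298.        ]
 [ 558.38896809 -201.05667128  253.        ]]
grip scene [[ 560.75822134 -198.13989228  298.        ]
 [ 554.18317649 -199.63584068  253.        ]]
tin [[403.33358118 364.41935829 110.        ]]
plaque [[379.41454204  -6.85392969  22.        ]]
birdhouse [[671.78204074 -27.14423382 110.        ]]
```

```bash
cat >> h.py <<'E'
def plan(wps,g,cur=None):
    """waypoints (x,y,z,yaw) mm/rad, tool down; prints calls of 5 rows"""
    if cur is None:
        o=get_obs(); cur=[*o['tool_pos'],o['tcp_rot'][2]]
    p=np.array(cur,float); rows=[]
    for w in wps:
        w=np.array(w,float)
        while True:
            d=w[:3]-p[:3]; dy=w[3]-p[3]; n_=max(np.linalg.norm(d)/25, abs(dy)/np.radians(5))
            if np.linalg.norm(d)<.4 and abs(dy)<.005: break
            c,s=np.cos(p[3]),np.sin(p[3]); A=np.array([[c,s,0],[s,-c,0],[0,0,-1]]).T
            t=A.T@d/25; tw=-np.degrees(dy)/5
            k=max(1,abs(t).max(),abs(tw)); k=np.ceil(k-1e-3) 
            t=np.clip((t/k).round(2),-1,1); tw=np.clip(round(tw/k,2),-1,1)
            rows.append((t.tolist(),float(tw))); p[:3]+=A@(t*25); p[3]-=np.radians(5*tw)
    while len(rows)%5: rows.append(([0,0,0],0))
    for i in range(0,len(rows),5):
        r=rows[i:i+5]; print('gripper',[g]*5,'dp',[a for a,_ in r],'twist',[b for _,b in r])
    print('end',p.round(2)); return p
E
python3 - <<'E'
from h import *
plan([(559.5,-199.5,350,0.15)],91)
E
```

```text
gripper [91, 91, 91, 91, 91] dp [[-0.77, -0.67, -0.16], [-0.82, -0.6, -0.16], [-0.87, -0.53, -0.16], [-0.91, -0.46, -0.16], [-0.95, -0.38, -0.16]] twist [0.98, 0.98, 0.98, 0.98, 0.98]
gripper [91, 91, 91, 91, 91] dp [[-0.98, -0.29, -0.16], [-1.0, -0.21, -0.16], [-0.97, -0.12, -0.15], [-0.98, -0.04, -0.15], [-0.98, 0.04, -0.15]] twist [0.98, 0.98, 0.94, 0.94, 0.94]
gripper [91, 91, 91, 91, 91] dp [[-0.97, 0.12, -0.15], [-0.96, 0.2, -0.15], [-0.99, 0.29, -0.16], [-0.96, 0.38, -0.16], [-0.92, 0.46, -0.16]] twist [0.94, 0.94, 0.98, 0.99, 0.98]
gripper [91, 91, 91, 91, 91] dp [[-0.88, 0.54, -0.16], [-0.83, 0.61, -0.16], [-0.77, 0.68, -0.16], [-0.71, 0.74, -0.16], [-0.65, 0.8, -0.16]] twist [0.99, 0.98, 0.99, 0.98, 0.99]
gripper [91, 91, 91, 91, 91] dp [[-0.57, 0.85, -0.16], [-0.5, 0.9, -0.16], [-0.42, 0.94, -0.16], [-0.34, 0.97, -0.17], [-0.25, 1.0, -0.16]] twist [0.98, 0.99, 0.98, 0.99, 0.98]
gripper [91, 91, 91, 91, 91] dp [[-0.15, 0.87, -0.14], [-0.08, 0.88, -0.14], [-0.02, 0.88, -0.14], [0.05, 0.88, -0.14], [0.12, 0.87, -0.14]] twist [0.84, 0.85, 0.84, 0.85, 0.84]
gripper [91, 91, 91, 91, 91] dp [[0.18, 0.86, -0.15], [0.24, 0.85, -0.14], [0, 0, 0], [0, 0, 0], [0, 0, 0]] twist [0.85, 0.84, 0, 0, 0]
end [ 5.5951e+02 -1.9945e+02  3.4988e+02  1.5000e-01]
```

Request:
{"api": "arm_command", "payload": {
  "gripper": [91,91,91,91,91],
  "dp": [
    [-0.77,-0.67,-0.16],
    [-0.82,-0.6,-0.16],
    [-0.87,-0.53,-0.16],
    [-0.91,-0.46,-0.16],
    [-0.95,-0.38,-0.16]
  ],
  "twist": [0.98,0.98,0.98,0.98,0.98]
}}

```text
time: 0.72
tool_pos: [241.3, 380.6, 246.5]
tcp_rot: [-3.141, 0.0, 2.362]
contact_force: [1.4, 1.0, -0.7]
grip_width: 91.0
finger_force: 0.0
```

Request:
{"api": "arm_command", "payload": {
  "gripper": [91,91,91,91,91],
  "dp": [
    [-0.98,-0.29,-0.16],
    [-1.0,-0.21,-0.16],
    [-0.97,-0.12,-0.15],
    [-0.98,-0.04,-0.15],
    [-0.98,0.04,-0.15]
  ],
  "twist": [0.98,0.98,0.94,0.94,0.94]
}}

```text
time: 1.35
tool_pos: [301.1, 271.4, 265.9]
tcp_rot: [-3.141, 0.0, 1.944]
contact_force: [-0.1, 0.4, -0.6]
grip_width: 91.1
finger_force: 0.0
```

Request:
{"api": "arm_command", "payload": {
  "gripper": [91,91,91,91,91],
  "dp": [
    [-0.97,0.12,-0.15],
    [-0.96,0.2,-0.15],
    [-0.99,0.29,-0.16],
    [-0.96,0.38,-0.16],
    [-0.92,0.46,-0.16]
  ],
  "twist": [0.94,0.94,0.98,0.99,0.98]
}}

```text
time: 1.98
tool_pos: [361.7, 160.6, 285.3]
tcp_rot: [-3.141, 0.0, 1.523]
contact_force: [-0.1, 1.4, -0.6]
grip_width: 90.9
finger_force: 0.0
```

Request:
{"api": "arm_command", "payload": {
  "gripper": [91,91,91,91,91],
  "dp": [
    [-0.88,0.54,-0.16],
    [-0.83,0.61,-0.16],
    [-0.77,0.68,-0.16],
    [-0.71,0.74,-0.16],
    [-0.65,0.8,-0.16]
  ],
  "twist": [0.99,0.98,0.99,0.98,0.99]
}}

```text
time: 2.6
tool_pos: [423.8, 47.9, 305.3]
tcp_rot: [-3.141, 0.0, 1.092]
contact_force: [0.9, -0.7, -0.2]
grip_width: 91.1
finger_force: 0.0
```

Request:
{"api": "arm_command", "payload": {
  "gripper": [91,91,91,91,91],
  "dp": [
    [-0.57,0.85,-0.16],
    [-0.5,0.9,-0.16],
    [-0.42,0.94,-0.16],
    [-0.34,0.97,-0.17],
    [-0.25,1.0,-0.16]
  ],
  "twist": [0.98,0.99,0.98,0.99,0.98]
}}

```text
time: 3.22
tool_pos: [485.8, -64.6, 325.5]
tcp_rot: [-3.141, 0.0, 0.663]
contact_force: [-0.6, 0.3, 0.0]
grip_width: 91.0
finger_force: 0.0
```

Request:
{"api": "arm_command", "payload": {
  "gripper": [91,91,91,91,91],
  "dp": [
    [-0.15,0.87,-0.14],
    [-0.08,0.88,-0.14],
    [-0.02,0.88,-0.14],
    [0.05,0.88,-0.14],
    [0.12,0.87,-0.14]
  ],
  "twist": [0.84,0.85,0.84,0.85,0.84]
}}

```text
time: 3.85
tool_pos: [538.7, -161.1, 342.8]
tcp_rot: [-3.141, 0.001, 0.295]
contact_force: [-0.4, 0.3, -0.4]
grip_width: 90.9
finger_force: 0.0
```

Request:
{"api": "arm_command", "payload": {
  "gripper": [91,91,91,91,91],
  "dp": [
    [0.18,0.86,-0.15],
    [0.24,0.85,-0.14],
    [0,0,0],
    [0,0,0],
    [0,0,0]
  ],
  "twist": [0.85,0.84,0,0,0]
}}

```text
time: 4.47
tool_pos: [559.4, -198.3, 350.5]
tcp_rot: [-3.141, 0.0, 0.152]
contact_force: [0.4, -0.9, 0.1]
grip_width: 91.1
finger_force: 0.0
```

```bash
python3 - <<'E'
from h import *
o=get_obs();im=cv2.cvtColor(capture("wrist"),cv2.COLOR_RGB2BGR)
print(proj("wrist",[[559.5,-199.5,298],[559.5,-199.5,253]],o))
cv2.imwrite("pics/w1.png",im)
E
```

```text
[[281.56848442 227.68138525]
 [281.54430154 210.31679734]]
```

View pics/w1.png

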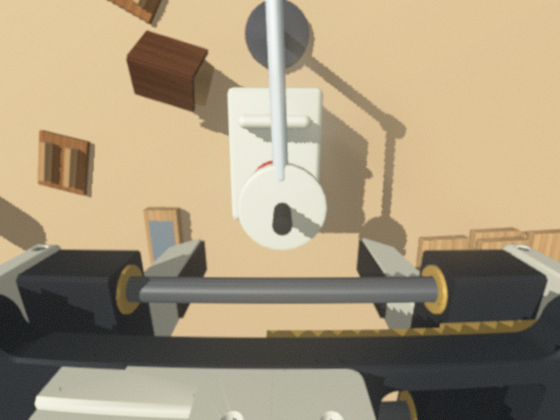

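The wrist view shows the grip at (282,210–232), exactly where predicted. Next I descend and close.

Request:
{"api": "arm_command", "payload": {
  "gripper": [91,60,45,45,45],
  "dp": [
    [0,0,0.9],
    [0,0,0.9],
    [0,0,0.9],
    [0,0,0.8],
    [0,0,0]
  ],
  "twist": [0,0,0,0,0]
}}

```text
time: 5.15
tool_pos: [558.9, -198.3, 261.8]
tcp_rot: [-3.14, 0.003, 0.151]
contact_force: [0.5, -0.1, -0.1]
grip_width: 56.0
finger_force: 0.0
```

Request:
{"api": "arm_command", "payload": {
  "gripper": [5,5,5,5,5],
  "dp": [
    [0,0,0],
    [0,0,0],
    [0,0,0],
    [0,0,0],
    [0,0,0]
  ],
  "twist": [0,0,0,0,0]
}}

```text
time: 5.78
tool_pos: [559.8, -199.1, 263.3]
tcp_rot: [3.141, -0.0, 0.15]
contact_force: [0.0, 0.4, 0.9]
grip_width: 15.3
finger_force: 30.0
```

```bash
python3 - <<'E'
from h import *
o=get_obs();print(o['tool_pos'],o['tcp_rot'],o['grip_width'],o['finger_force'],o['contact_force'])
po=np.array([766.,-161]);p=o['tool_pos'];v=p[:2]-po;r=np.hypot(*v);a0=np.arctan2(v[1],v[0]);print(r,a0)
v=v/r*210  # keep actual radius 210: shift post
po=p[:2]-v
w=[]
for k in range(1,11):
    a=a0+.085*k;w.append((*(po+210*np.array([np.cos(a),np.sin(a)])),p[2],o['tcp_rot'][2]+.085*k))
plan(w,5)
E
```

```text
[ 559.76866108 -199.13186215  263.27231289] [ 3.14146768e+00 -4.92773109e-04  1.50215285e-01] 15.339618749414425 30.000199377536774 [0.03968821 0.37020689 0.9145276 ]
209.72697504756957 -2.958759044657642
gripper [5, 5, 5, 5, 5] dp [[0.05, 0.71, 0.0], [0.06, 0.71, 0.0], [0.05, 0.72, 0.0], [0.05, 0.71, 0.0], [0.06, 0.71, 0.0]] twist [-0.97, -0.98, -0.97, -0.98, -0.97]
gripper [5, 5, 5, 5, 5] dp [[0.05, 0.71, 0.0], [0.06, 0.71, 0.0], [0.05, 0.71, 0.0], [0.05, 0.72, 0.0], [0.06, 0.71, 0.0]] twist [-0.97, -0.98, -0.97, -0.98, -0.97]
end [ 658.78 -341.24  263.27    1.  ]
```

Request:
{"api": "arm_command", "payload": {
  "gripper": [5,5,5,5,5],
  "dp": [
    [0.05,0.71,0.0],
    [0.06,0.71,0.0],
    [0.05,0.72,0.0],
    [0.05,0.71,0.0],
    [0.06,0.71,0.0]
  ],
  "twist": [-0.97,-0.98,-0.97,-0.98,-0.97]
}}

```text
time: 6.4
tool_pos: [594.6, -280.4, 263.3]
tcp_rot: [-3.141, -0.002, 0.579]
contact_force: [2.6, 5.1, 3.7]
grip_width: 15.6
finger_force: 30.0
```

Request:
{"api": "arm_command", "payload": {
  "gripper": [5,5,5,5,5],
  "dp": [
    [0.05,0.71,0.0],
    [0.06,0.71,0.0],
    [0.05,0.71,0.0],
    [0.05,0.72,0.0],
    [0.06,0.71,0.0]
  ],
  "twist": [-0.97,-0.98,-0.97,-0.98,-0.97]
}}

```text
time: 7.02
tool_pos: [659.8, -339.7, 263.3]
tcp_rot: [-3.141, -0.003, 1.005]
contact_force: [2.2, 6.7, 3.9]
grip_width: 15.4
finger_force: 30.0
```

Request:
{"api": "arm_command", "payload": {
  "gripper": [5,50,60,60,60],
  "dp": [
    [0,0,0],
    [0,0,0],
    [0,0,0],
    [0,0,0],
    [0,0,0]
  ],
  "twist": [0,0,0,0,0]
}}

```text
time: 7.65
tool_pos: [658.5, -341.4, 262.9]
tcp_rot: [-3.141, 0.0, 1.0]
contact_force: [-0.6, 0.6, -0.2]
grip_width: 51.0
finger_force: 0.0
```

Request:
{"api": "arm_command", "payload": {
  "gripper": [80,91,91,91,91],
  "dp": [
    [0,0,-1],
    [0,0,-1],
    [0,0,-1],
    [0,0,0],
    [0,0,0]
  ],
  "twist": [0,0,0,0,0]
}}

```text
time: 8.28
tool_pos: [658.5, -341.2, 336.5]
tcp_rot: [-3.14, -0.0, 1.0]
contact_force: [-0.7, -0.9, 0.5]
grip_width: 90.8
finger_force: 0.0
```

```bash
python3 - <<'E'
from h import *
o=get_obs();im=cv2.cvtColor(capture("wrist"),cv2.COLOR_RGB2BGR);s=cv2.cvtColor(capture("scene"),cv2.COLOR_RGB2BGR)
t=cv2.cvtColor(capture("top"),cv2.COLOR_RGB2BGR)
print(o['tool_pos'],o['tcp_rot'],o['joint_positions'])
cv2.imwrite("pics/m2.png",np.vstack([np.hstack([crop(t,340,160,100,130,230,300),crop(s,130,160,90,140,193,300)]),cv2.resize(im,(423,300))])) if 0 else cv2.imwrite("pics/m2.png",np.hstack([crop(t,340,180,80,120,400,600),crop(s,130,190,80,120,400,600)]))
plan([(560,-187,350,0.75)],91)
E
```

```text
[ 658.53482814 -341.2213321   336.5073289 ] [-3.13975537e+00 -8.40565818e-05  1.00007620e+00] [-5.81283041e-01  8.03690072e-01  4.33519909e-01  6.84602504e-05
  1.90622074e+00 -1.05405174e-02]
gripper [91, 91, 91, 91, 91] dp [[0.44, -0.95, -0.08], [0.4, -0.96, -0.08], [0.37, -0.98, -0.08], [0.33, -0.99, -0.08], [0.22, -0.75, -0.06]] twist [0.41, 0.41, 0.41, 0.41, 0.31]
gripper [91, 91, 91, 91, 91] dp [[0.2, -0.76, -0.06], [0.19, -0.76, -0.05], [0.16, -0.77, -0.06], [0, 0, 0], [0, 0, 0]] twist [0.31, 0.3, 0.31, 0, 0]
end [ 559.98 -187.    350.12    0.75]
```

View pics/m2.png

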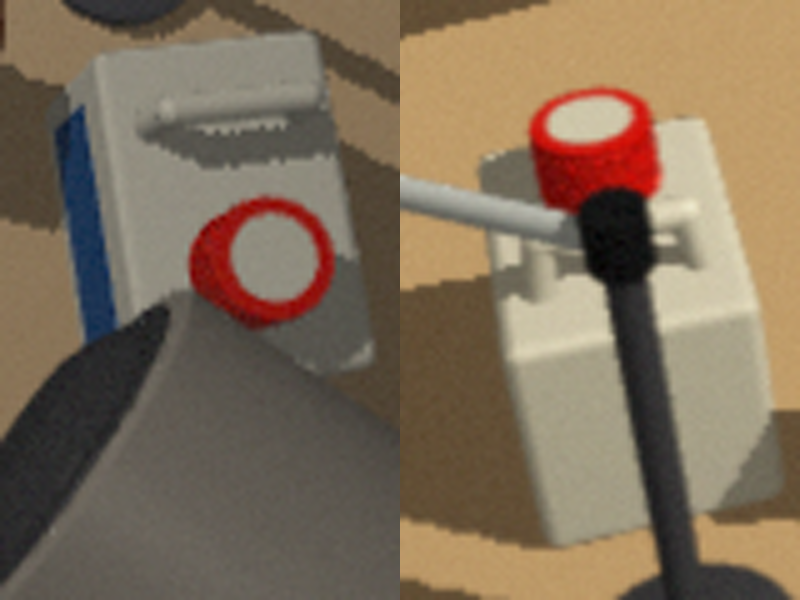

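The lamp is clear. The cap's white top disc is at (275,257) in the top crop and (590,119) in the scene crop. I'll move above the cap and measure it.

Request:
{"api": "arm_command", "payload": {
  "gripper": [91,91,91,91,91],
  "dp": [
    [0.44,-0.95,-0.08],
    [0.4,-0.96,-0.08],
    [0.37,-0.98,-0.08],
    [0.33,-0.99,-0.08],
    [0.22,-0.75,-0.06]
  ],
  "twist": [0.41,0.41,0.41,0.41,0.31]
}}

```text
time: 9.05
tool_pos: [591.0, -235.7, 347.1]
tcp_rot: [-3.141, 0.0, 0.829]
contact_force: [0.7, 0.0, 0.8]
grip_width: 90.7
finger_force: 0.0
```

Request:
{"api": "arm_command", "payload": {
  "gripper": [91,91,91,91,91],
  "dp": [
    [0.2,-0.76,-0.06],
    [0.19,-0.76,-0.05],
    [0.16,-0.77,-0.06],
    [0,0,0],
    [0,0,0]
  ],
  "twist": [0.31,0.3,0.31,0,0]
}}

```text
time: 9.68
tool_pos: [560.4, -187.6, 351.4]
tcp_rot: [-3.141, 0.0, 0.75]
contact_force: [0.9, -0.4, 0.4]
grip_width: 91.0
finger_force: 0.0
```

```bash
python3 - <<'E'
from h import *
print(pix("top",[[394.6,231]],[171]),pix("scene",[[167.6,213.4]],[171]))
o=get_obs();im=cv2.cvtColor(capture("wrist"),cv2.COLOR_RGB2BGR)
print(o['tool_pos'],o['tcp_rot'],o['joint_positions'])
h=im.astype(int);m=((h[...,2]>120)&(h[...,1]<70)&(h[...,0]<70)).astype(np.uint8)
cn,_=cv2.findContours(m,cv2.RETR_EXTERNAL,cv2.CHAIN_APPROX_NONE);c=max(cn,key=cv2.contourArea)
print(cv2.boundingRect(c),cv2.minEnclosingCircle(c))
cs,hi=cv2.findContours(m,cv2.RETR_CCOMP,cv2.CHAIN_APPROX_NONE)
for k,c in enumerate(cs):
    if hi[0][k][3]>=0 and len(c)>30:
        e=cv2.fitEllipse(c);print("hole",e,pix("wrist",[e[0]],[171],o))
print(proj("wrist",[[560,-187,171]],o))
cv2.imwrite("pics/w2.png",im)
E
```

```text
[[ 558.7034982 -190.6689592  171.       ]] [[ 553.90790561 -189.36502992  171.        ]]
[ 560.38532809 -187.57317755  351.35334908] [-3.14146266e+00  1.78498543e-04  7.50107129e-01] [-4.52582081e-01  4.14749018e-01  1.07796595e+00 -1.20130663e-04
  1.64906320e+00  3.68097747e-01]
(284, 211, 1, 1) ((284.0, 211.0), 9.999999747378752e-05)
[[279.36265171 188.8815439 ]]
```

```bash
python3 - <<'E'
from h import *
o=get_obs();im=cv2.imread("pics/w2.png")
h=im.astype(int);m=((h[...,2]>60)&(h[...,2]>2.2*h[...,1])&(h[...,2]>2.2*h[...,0])).astype(np.uint8)
m=cv2.morphologyEx(m,cv2.MORPH_CLOSE,np.ones((3,3)))
cs,hi=cv2.findContours(m,cv2.RETR_CCOMP,cv2.CHAIN_APPROX_NONE)
for k,c in enumerate(cs):
    if len(c)>30:
        e=cv2.fitEllipse(c);print(hi[0][k][3],e,pix("wrist",[e[0]],[171],o))
cv2.imwrite("pics/w2c.png",crop(im,200,100,160,120,640,480))
E
```

```text
-1 ((280.577392578125, 188.9536895751953), (46.59026336669922, 49.963462829589844), 173.08419799804688) [[ 560.94657621 -188.20861336  171.        ]]
0 ((280.3641662597656, 191.17379760742188), (37.644187927246094, 38.368247985839844), 88.60514068603516) [[ 558.793832   -189.86479953  171.        ]]
```

View pics/w2c.png

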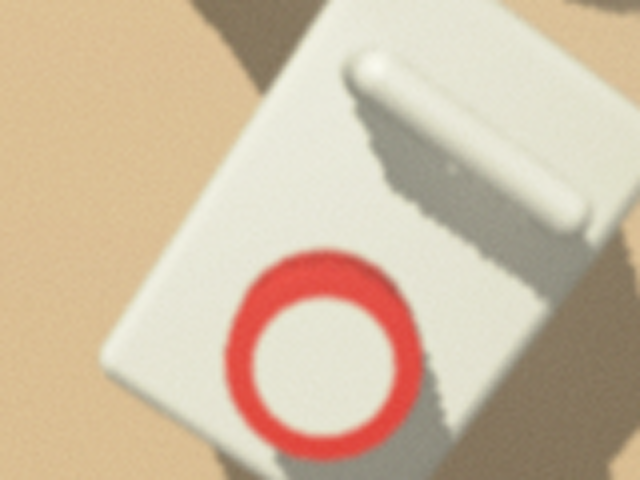

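The wrist crop shows the cap top at full-frame (280.4,191.2), which gives (558.8,-189.9). That agrees with the top camera.

```bash
python3 - <<'E'
from h import *
p=plan([(558.7,-190,180,0.35),(558.7,-190,136,.35)],91)
E
```

```text
gripper [91, 91, 91, 91, 91] dp [[-0.02, 0.0, 0.98], [-0.02, 0.0, 0.98], [-0.01, 0.01, 0.98], [-0.01, 0.01, 0.98], [-0.02, 0.01, 0.98]] twist [0.65, 0.66, 0.65, 0.66, 0.65]
gripper [91, 91, 91, 91, 91] dp [[-0.01, 0.0, 0.97], [-0.02, 0.01, 0.98], [0.0, -0.0, 0.88], [0.0, -0.0, 0.88], [0, 0, 0]] twist [0.66, 0.65, 0.0, 0.0, 0]
end [ 5.5866e+02 -1.9008e+02  1.3596e+02  3.5000e-01]
```

Request:
{"api": "arm_command", "payload": {
  "gripper": [91,91,91,91,91],
  "dp": [
    [-0.02,0.0,0.98],
    [-0.02,0.0,0.98],
    [-0.01,0.01,0.98],
    [-0.01,0.01,0.98],
    [-0.02,0.01,0.98]
  ],
  "twist": [0.65,0.66,0.65,0.66,0.65]
}}

```text
time: 10.35
tool_pos: [559.2, -189.7, 227.8]
tcp_rot: [-3.141, 0.0, 0.462]
contact_force: [0.0, 0.1, -0.5]
grip_width: 91.0
finger_force: 0.0
```

Request:
{"api": "arm_command", "payload": {
  "gripper": [91,91,91,91,91],
  "dp": [
    [-0.01,0.0,0.97],
    [-0.02,0.01,0.98],
    [0.0,0.0,0.88],
    [0.0,0.0,0.88],
    [0,0,0]
  ],
  "twist": [0.66,0.65,0.0,0.0,0]
}}

```text
time: 10.98
tool_pos: [557.5, -189.6, 134.3]
tcp_rot: [-3.138, 0.003, 0.35]
contact_force: [-0.3, 0.5, 0.2]
grip_width: 90.8
finger_force: 0.0
```

Request:
{"api": "arm_command", "payload": {
  "gripper": [50,50,50,50,50],
  "dp": [
    [0,0,0],
    [0,0,0],
    [0,0,0],
    [0,0,0],
    [0,0,0]
  ],
  "twist": [0,0,0,0,0]
}}

```text
time: 11.6
tool_pos: [558.7, -189.5, 137.0]
tcp_rot: [3.141, -0.001, 0.35]
contact_force: [-0.7, 0.1, 4.3]
grip_width: 59.7
finger_force: 30.0
```

Request:
{"api": "arm_command", "payload": {
  "gripper": [50,50,50,50,50],
  "dp": [
    [0,0,-0.013],
    [0,0,-0.013],
    [0,0,-0.013],
    [0,0,-0.013],
    [0,0,-0.013]
  ],
  "twist": [-1,-1,-1,-1,-1]
}}

```text
time: 12.22
tool_pos: [558.5, -189.1, 138.1]
tcp_rot: [-3.141, -0.001, 0.789]
contact_force: [0.8, 1.7, 1.7]
grip_width: 59.5
finger_force: 30.0
```

Request:
{"api": "arm_command", "payload": {
  "gripper": [50,50,50,50,50],
  "dp": [
    [0,0,-0.013],
    [0,0,-0.013],
    [0,0,-0.013],
    [0,0,-0.013],
    [0,0,-0.013]
  ],
  "twist": [-1,-1,-1,-1,-1]
}}

```text
time: 12.85
tool_pos: [558.2, -188.8, 139.8]
tcp_rot: [-3.141, -0.001, 1.226]
contact_force: [-0.6, 2.1, 1.9]
grip_width: 59.5
finger_force: 30.0
```

Request:
{"api": "arm_command", "payload": {
  "gripper": [50,50,50,50,50],
  "dp": [
    [0,0,-0.013],
    [0,0,-0.013],
    [0,0,-0.013],
    [0,0,-0.013],
    [0,0,-0.013]
  ],
  "twist": [-1,-1,-1,-1,-1]
}}

```text
time: 13.48
tool_pos: [557.6, -188.3, 141.4]
tcp_rot: [-3.14, -0.002, 1.662]
contact_force: [-3.0, 3.8, 4.4]
grip_width: 59.5
finger_force: 30.0
```

Request:
{"api": "arm_command", "payload": {
  "gripper": [50,50,50,50,50],
  "dp": [
    [0,0,-0.013],
    [0,0,-0.013],
    [0,0,-0.013],
    [0,0,-0.013],
    [0,0,-0.013]
  ],
  "twist": [-1,-1,-1,-1,-1]
}}

```text
time: 14.1
tool_pos: [556.9, -188.3, 143.0]
tcp_rot: [-3.14, -0.004, 2.098]
contact_force: [-5.5, 3.6, 5.3]
grip_width: 59.5
finger_force: 30.0
```

Request:
{"api": "arm_command", "payload": {
  "gripper": [50,50,50,50,50],
  "dp": [
    [0,0,-0.013],
    [0,0,-0.013],
    [0,0,-0.013],
    [0,0,-0.013],
    [0,0,-0.013]
  ],
  "twist": [-1,-1,-1,-1,-1]
}}

```text
time: 14.72
tool_pos: [556.4, -188.6, 144.6]
tcp_rot: [-3.14, -0.005, 2.534]
contact_force: [-7.7, 2.4, 6.4]
grip_width: 59.4
finger_force: 30.0
```

Request:
{"api": "arm_command", "payload": {
  "gripper": [50,50,50,50,50],
  "dp": [
    [0,0,-0.013],
    [0,0,-0.013],
    [0,0,-0.013],
    [0,0,-0.013],
    [0,0,-0.013]
  ],
  "twist": [-1,-1,-1,-1,-1]
}}

```text
time: 15.35
tool_pos: [556.1, -189.0, 146.2]
tcp_rot: [3.141, -0.005, 2.971]
contact_force: [-10.7, 0.7, 7.1]
grip_width: 59.7
finger_force: 30.0
```

Request:
{"api": "arm_command", "payload": {
  "gripper": [50,50,50,50,50],
  "dp": [
    [0,0,-0.013],
    [0,0,-0.013],
    [0,0,-0.013],
    [0,0,-0.013],
    [0,0,-0.013]
  ],
  "twist": [-1,-1,-1,-1,-1]
}}

```text
time: 15.98
tool_pos: [555.9, -189.5, 147.9]
tcp_rot: [3.14, -0.005, -2.876]
contact_force: [-10.2, -0.5, 6.5]
grip_width: 59.5
finger_force: 30.0
```

Request:
{"api": "arm_command", "payload": {
  "gripper": [50,50,50,50,50],
  "dp": [
    [0,0,-0.013],
    [0,0,-0.013],
    [0,0,-0.013],
    [0,0,-0.013],
    [0,0,-0.013]
  ],
  "twist": [-1,-1,-1,-1,-1]
}}

```text
time: 16.6
tool_pos: [556.1, -190.1, 149.6]
tcp_rot: [3.139, -0.004, -2.44]
contact_force: [-9.5, -2.4, 5.4]
grip_width: 59.6
finger_force: 30.0
```

Request:
{"api": "arm_command", "payload": {
  "gripper": [50,50,50,50,50],
  "dp": [
    [0,0,-0.1],
    [0,0,-0.2],
    [0,0,-0.2],
    [0,0,-0.2],
    [0,0,0]
  ],
  "twist": [0,0,0,0,0]
}}

```text
time: 17.23
tool_pos: [559.0, -189.5, 167.4]
tcp_rot: [-3.14, 0.001, -2.442]
contact_force: [-0.2, -0.2, -1.2]
grip_width: 60.0
finger_force: 30.0
```

Cap is off. Only twist about the vertical tool axis is available, so I'll tip the cap in the fingers: press one side of its rim on the canister's front top edge and roll it about that edge, so it pivots between the pads.

```bash
python3 - <<'E'
from h import *
e=pix("top",np.array([[318,35],[372,350]])/5+[340,180]-.4,[130,130]);d=e[0]-e[1];y1=np.arctan2(d[1],d[0]);print("yaw from edge",y1)
Y=.139; c=np.array([558.7,-190]); u=-np.array([np.cos(Y),np.sin(Y)])
P=lambda a,z:(*(c+u*(55+a)),z,Y+np.pi)
o=get_obs();cur=[*o['tool_pos'],o['tcp_rot'][2]+2*np.pi]
p=plan([(559,-189.5,210,3.6),P(20,210),P(20,142)],50,cur)
print("arc")
w=[]
for th in range(0,91,6):
    t=np.radians(th);w.append(P(25*np.sin(t)+20*np.cos(t),111+25*np.cos(t)-20*np.sin(t)))
plan(w,50,p)
E
```

```text
yaw from edge 0.1339146364462075
gripper [50, 50, 50, 50, 50] dp [[-0.0, -0.0, -0.57], [-0.0, -0.0, -0.57], [-0.0, -0.0, -0.56], [0.72, 0.23, -0.0], [0.73, 0.18, -0.0]] twist [0.92, 0.92, 0.92, 0.91, 0.92]
gripper [50, 50, 50, 50, 50] dp [[0.74, 0.11, -0.0], [0.76, 0.06, -0.0], [-0.0, -0.0, 0.91], [-0.0, -0.0, 0.9], [-0.0, -0.0, 0.91]] twist [0.91, 0.92, -0.0, -0.0, -0.0]
end [ 484.29 -200.37  141.95    3.28]
arc
gripper [50, 50, 50, 50, 50] dp [[-0.0, -0.0, 0.24], [0.1, -0.0, 0.09], [0.09, -0.0, 0.1], [0.07, -0.0, 0.1], [0.07, -0.0, 0.12]] twist [-0.0, -0.0, -0.0, -0.0, -0.0]
gripper [50, 50, 50, 50, 50] dp [[0.06, -0.0, 0.12], [0.04, -0.0, 0.13], [0.03, -0.0, 0.13], [0.01, -0.0, 0.13], [0.0, -0.0, 0.14]] twist [-0.0, -0.0, -0.0, -0.0, -0.0]
gripper [50, 50, 50, 50, 50] dp [[-0.01, -0.0, 0.13], [-0.03, -0.0, 0.13], [-0.04, -0.0, 0.13], [-0.05, -0.0, 0.12], [-0.07, -0.0, 0.12]] twist [-0.0, -0.0, -0.0, -0.0, -0.0]
gripper [50, 50, 50, 50, 50] dp [[-0.07, -0.0, 0.11], [0, 0, 0], [0, 0, 0], [0, 0, 0], [0, 0, 0]] twist [-0.0, 0, 0, 0, 0]
end [ 479.34 -201.06   90.95    3.28]
```

Request:
{"api": "arm_command", "payload": {
  "gripper": [50,50,50,50,50],
  "dp": [
    [0,0,-0.57],
    [0,0,-0.57],
    [0,0,-0.56],
    [0.72,0.23,0],
    [0.73,0.18,0]
  ],
  "twist": [0.92,0.92,0.92,0.91,0.92]
}}

```text
time: 17.85
tool_pos: [521.0, -194.7, 209.5]
tcp_rot: [-3.141, 0.001, -2.845]
contact_force: [1.5, 0.1, -1.1]
grip_width: 59.6
finger_force: 30.0
```

Request:
{"api": "arm_command", "payload": {
  "gripper": [50,50,50,50,50],
  "dp": [
    [0.74,0.11,0],
    [0.76,0.06,0],
    [0,0,0.91],
    [0,0,0.9],
    [0,0,0.91]
  ],
  "twist": [0.91,0.92,0,0,0]
}}

```text
time: 18.48
tool_pos: [484.0, -200.3, 141.0]
tcp_rot: [-3.141, 0.001, -3.003]
contact_force: [0.4, -0.6, -0.8]
grip_width: 59.9
finger_force: 30.0
```

Request:
{"api": "arm_command", "payload": {
  "gripper": [50,50,50,50,50],
  "dp": [
    [0,0,0.24],
    [0.1,0,0.09],
    [0.09,0,0.1],
    [0.07,0,0.1],
    [0.07,0,0.12]
  ],
  "twist": [0,0,0,0,0]
}}

```text
time: 19.1
tool_pos: [477.2, -200.9, 128.3]
tcp_rot: [-3.14, 0.005, -3.002]
contact_force: [-3.0, 6.7, 16.0]
grip_width: 59.7
finger_force: 30.0
```

Request:
{"api": "arm_command", "payload": {
  "gripper": [50,50,50,50,50],
  "dp": [
    [0.06,0,0.12],
    [0.04,0,0.13],
    [0.03,0,0.13],
    [0.01,0,0.13],
    [0,0,0.14]
  ],
  "twist": [0,0,0,0,0]
}}

```text
time: 19.73
tool_pos: [471.2, -201.7, 110.5]
tcp_rot: [3.141, -0.001, -3.002]
contact_force: [-8.9, 2.0, 10.1]
grip_width: 59.6
finger_force: 30.0
```

```bash
python3 - <<'E'
from h import *
s=cv2.cvtColor(capture("scene"),cv2.COLOR_RGB2BGR);w=cv2.cvtColor(capture("wrist"),cv2.COLOR_RGB2BGR)
cv2.imwrite("pics/m3.png",np.hstack([crop(s,120,130,90,120,400,534),crop(w,130,100,300,400,400,534)]))
E
```

```text
(no output)
```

View pics/m3.png

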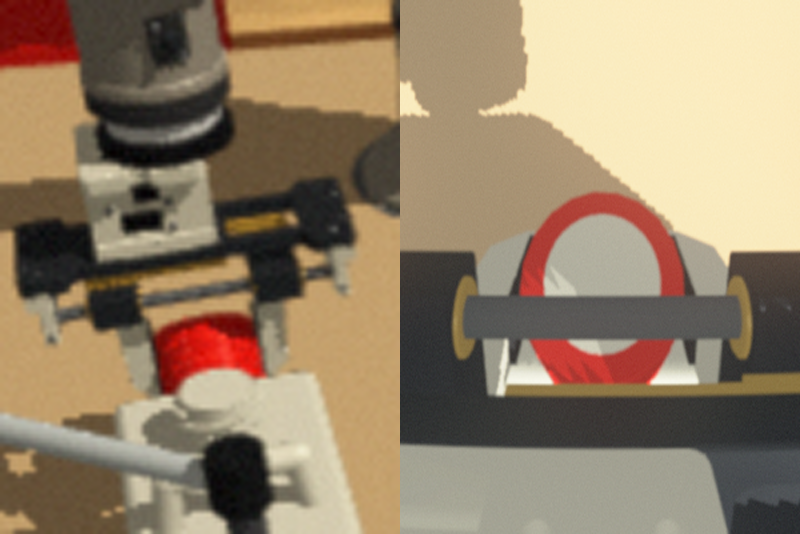

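The cap is pivoting in the pads: its closed top at wrist crop (600,280) now faces toward the camera, tilted about 50°. I'll continue the arc.

Request:
{"api": "arm_command", "payload": {
  "gripper": [50,50,50,50,50],
  "dp": [
    [-0.01,0,0.13],
    [-0.03,0,0.13],
    [-0.04,0,0.13],
    [-0.05,0,0.12],
    [-0.07,0,0.12]
  ],
  "twist": [0,0,0,0,0]
}}

```text
time: 20.45
tool_pos: [474.7, -201.0, 93.3]
tcp_rot: [3.14, -0.005, -3.002]
contact_force: [-11.2, -2.4, 2.6]
grip_width: 59.5
finger_force: 30.0
```

Request:
{"api": "arm_command", "payload": {
  "gripper": [50,50,50,50,50],
  "dp": [
    [-0.07,0,0.11],
    [-0.07,0,0.1],
    [0,0,0],
    [0,0,0],
    [0,0,0]
  ],
  "twist": [0,0,0,0,0]
}}

```text
time: 21.08
tool_pos: [477.7, -200.6, 87.8]
tcp_rot: [3.14, -0.006, -3.002]
contact_force: [-11.9, -1.9, 1.2]
grip_width: 59.4
finger_force: 30.0
```

Request:
{"api": "arm_command", "payload": {
  "gripper": [50,50,50,50,50],
  "dp": [
    [0.4,0,0],
    [0.8,0,0],
    [0.8,0,-0.5],
    [0,0,-1],
    [0,0,0]
  ],
  "twist": [0,0,0,0,0]
}}

```text
time: 21.7
tool_pos: [432.3, -208.7, 127.3]
tcp_rot: [-3.138, 0.004, -3.003]
contact_force: [0.2, -0.9, -1.3]
grip_width: 59.4
finger_force: 30.0
```

```bash
python3 - <<'E'
from h import *
o=get_obs();print(o['tool_pos'],o['tcp_rot'])
cur=[*o['tool_pos'],o['tcp_rot'][2]+2*np.pi]
plan([(440,-150,180,3.15),(545,120,190,3.084)],50,cur)
s=cv2.cvtColor(capture("scene"),cv2.COLOR_RGB2BGR);w=cv2.cvtColor(capture("wrist"),cv2.COLOR_RGB2BGR)
cv2.imwrite("pics/m4.png",np.hstack([crop(s,120,110,105,140,400,534),crop(w,130,100,300,400,400,534)]))
E
```

```text
[ 432.34188548 -208.65560813  127.34141105] [-3.13807573  0.00433498 -3.00297344]
gripper [50, 50, 50, 50, 50] dp [[-0.21, 0.76, -0.7], [-0.18, 0.77, -0.7], [-0.14, 0.77, -0.71], [-0.39, 0.98, -0.04], [-0.38, 0.98, -0.04]] twist [0.5, 0.5, 0.49, 0.07, 0.07]
gripper [50, 50, 50, 50, 50] dp [[-0.38, 0.98, -0.04], [-0.37, 0.99, -0.03], [-0.37, 0.99, -0.04], [-0.36, 0.99, -0.03], [-0.35, 0.99, -0.04]] twist [0.07, 0.07, 0.07, 0.07, 0.07]
gripper [50, 50, 50, 50, 50] dp [[-0.35, 0.99, -0.03], [-0.34, 1.0, -0.04], [-0.34, 1.0, -0.03], [-0.16, 0.5, -0.02], [-0.17, 0.5, -0.02]] twist [0.07, 0.07, 0.06, 0.03, 0.04]
end [545.06 119.94 190.09   3.08]
```

View pics/m4.png

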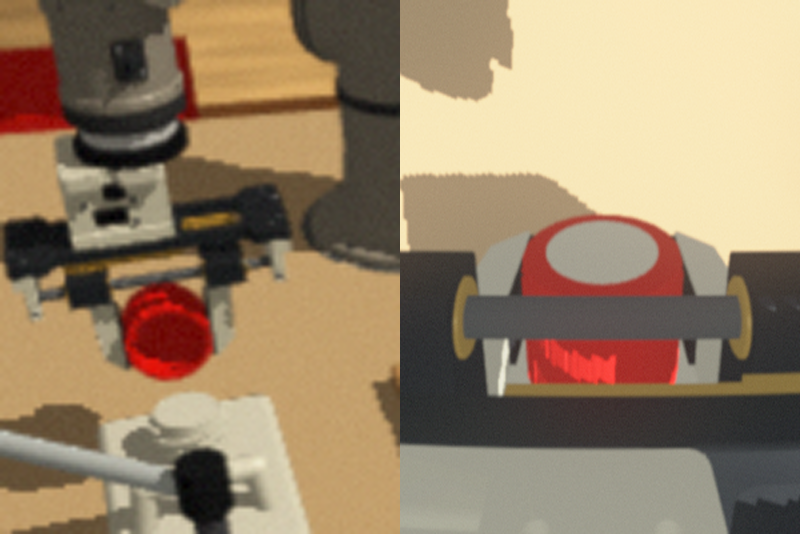

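The cap now lies with its axis horizontal in the pads: its open end at scene crop (168,330) faces away from the robot and its closed top faces the wrist camera. Next I carry it to the cradle.

Request:
{"api": "arm_command", "payload": {
  "gripper": [50,50,50,50,50],
  "dp": [
    [-0.21,0.76,-0.7],
    [-0.18,0.77,-0.7],
    [-0.14,0.77,-0.71],
    [-0.39,0.98,-0.04],
    [-0.38,0.98,-0.04]
  ],
  "twist": [0.5,0.5,0.49,0.07,0.07]
}}

```text
time: 22.42
tool_pos: [457.8, -99.1, 179.4]
tcp_rot: [3.141, -0.001, 3.138]
contact_force: [0.7, 0.6, -1.2]
grip_width: 59.6
finger_force: 30.0
```

Request:
{"api": "arm_command", "payload": {
  "gripper": [50,50,50,50,50],
  "dp": [
    [-0.38,0.98,-0.04],
    [-0.37,0.99,-0.03],
    [-0.37,0.99,-0.04],
    [-0.36,0.99,-0.03],
    [-0.35,0.99,-0.04]
  ],
  "twist": [0.07,0.07,0.07,0.07,0.07]
}}

```text
time: 23.05
tool_pos: [505.3, 23.8, 183.4]
tcp_rot: [3.141, -0.002, 3.108]
contact_force: [1.1, 0.3, -1.1]
grip_width: 58.9
finger_force: 30.0
```

Request:
{"api": "arm_command", "payload": {
  "gripper": [50,50,50,50,50],
  "dp": [
    [-0.35,0.99,-0.03],
    [-0.34,1.0,-0.04],
    [-0.34,1.0,-0.03],
    [-0.16,0.5,-0.02],
    [-0.17,0.5,-0.02]
  ],
  "twist": [0.07,0.07,0.06,0.03,0.04]
}}

```text
time: 23.68
tool_pos: [543.5, 121.3, 187.4]
tcp_rot: [-3.141, -0.001, 3.084]
contact_force: [-0.8, -0.7, -0.7]
grip_width: 59.1
finger_force: 30.0
```

Request:
{"api": "arm_command", "payload": {
  "gripper": [50,50,50,50,50],
  "dp": [
    [0,0,0],
    [0,0,0],
    [0,0,0],
    [0,0,0],
    [0,0,0]
  ],
  "twist": [0,0,0,0,0]
}}

```text
time: 24.3
tool_pos: [543.7, 120.7, 188.3]
tcp_rot: [3.142, 0.0, 3.084]
contact_force: [-0.1, 0.7, -1.8]
grip_width: 59.3
finger_force: 30.0
```

```bash
python3 - <<'E'
from h import *
o=get_obs();w=cv2.cvtColor(capture("wrist"),cv2.COLOR_RGB2BGR)
print(o['tool_pos'],o['tcp_rot'])
c=np.array([511.2,189.7]);Y=-.057;R=np.array([[np.cos(Y),-np.sin(Y)],[np.sin(Y),np.cos(Y)]])
q=[(x,s*y) for s in(-1,1) for x in(-35,35) for y in(17,29)]
uv=proj("wrist",[[*(c+R@np.array(a)),28] for a in q],o);print(uv.round(1))
cv2.imwrite("pics/w5.png",w); x0,y0=(uv.mean(0)-[75,56]).astype(int);x0=min(max(x0,0),410);y0=min(max(y0,0),308);print(x0,y0)
cr=crop(w,x0,y0,150,112,750,560)
for a in uv: cv2.circle(cr,tuple(((a-[x0,y0]+.4)*5).astype(int).tolist()),3,(0,255,0),-1)
cv2.imwrite("pics/w5c.png",cr)
E
```

```text
[543.67090414 120.66734737 188.32146242] [3.14154071e+00 1.92496712e-04 3.08382626e+00]
[[329.3 125.2]
 [318.  125.2]
 [326.6 189.9]
 [315.9 189.9]
 [361.3 125.4]
 [372.6 125.5]
 [356.8 189.9]
 [367.4 189.9]]
268 101
```

View pics/w5c.png

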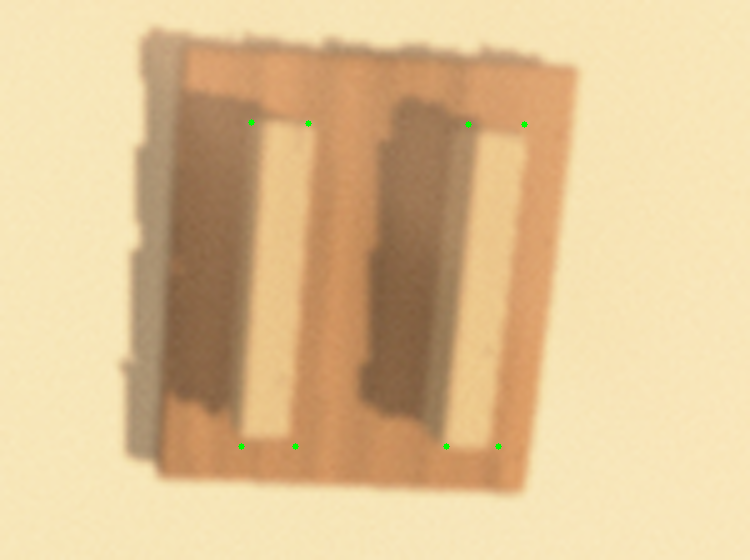

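The overlay is close to the real rails, whose corners in the crop are (262,122),(314,124),(292,437),(241,438) and (476,130),(526,134),(493,449),(445,447). I'll refine from these.

```bash
python3 - <<'E'
from h import *
o=get_obs()
q=np.array([(262,122),(314,124),(241,438),(292,437),(476,130),(526,134),(445,447),(493,449)],float)/5-.4+[268,101]
P=pix("wrist",q,[28]*8,o)[:,:2]
# model: image up = far? fit rigid
M=np.array([(s*35,y) for yy in((29,17),(-17,-29)) for s in(1,-1) for y in yy],float)
best=None
for m in(M,-M):
    a=m-m.mean(0);b=P-P.mean(0);Y=np.arctan2((a[:,0]*b[:,1]-a[:,1]*b[:,0]).sum(),(a*b).sum())
    R=np.array([[np.cos(Y),-np.sin(Y)],[np.sin(Y),np.cos(Y)]]);r=np.abs(b-a@R.T).max();print(Y,r,P.mean(0))
    if best is None or r<best[0]: best=(r,Y)
Y=-abs((best[1]+np.pi/2)%np.pi-np.pi/2) if 0 else (best[1]+np.pi/2)%np.pi-np.pi/2
c=P.mean(0)-5*np.array([np.cos(Y),np.sin(Y)]);print(Y,c)
cur=[*o['tool_pos'],o['tcp_rot'][2]]
plan([(*c,110,np.pi+Y),(*c,45,np.pi+Y),(*c,33,np.pi+Y)],50,cur)
E
```

```text
3.0517973083104337 1.5207061426053912 [511.18891662 190.12944643]
-0.08979534527935934 1.5207061426053983 [511.18891662 190.12944643]
-0.0897953452793594 [506.20906108 190.57782003]
gripper [50, 50, 50, 50, 50] dp [[0.41, 0.68, 0.78], [0.42, 0.67, 0.78], [0.43, 0.67, 0.79], [0.43, 0.66, 0.78], [-0.0, 0.0, 0.87]] twist [0.09, 0.09, 0.09, 0.1, -0.0]
gripper [50, 50, 50, 50, 50] dp [[-0.0, 0.0, 0.87], [-0.0, 0.0, 0.86], [-0.0, 0.0, 0.48], [0, 0, 0], [0, 0, 0]] twist [-0.0, -0.0, -0.0, 0, 0]
end [506.18 190.52  33.06   3.05]
```

Request:
{"api": "arm_command", "payload": {
  "gripper": [50,50,50,50,50],
  "dp": [
    [0.41,0.68,0.78],
    [0.42,0.67,0.78],
    [0.43,0.67,0.79],
    [0.43,0.66,0.78],
    [0,0,0.87]
  ],
  "twist": [0.09,0.09,0.09,0.1,0]
}}

```text
time: 24.98
tool_pos: [505.6, 191.9, 87.9]
tcp_rot: [3.141, 0.0, 3.053]
contact_force: [0.4, -0.3, -1.4]
grip_width: 59.4
finger_force: 30.0
```

Request:
{"api": "arm_command", "payload": {
  "gripper": [50,50,50,50,50],
  "dp": [
    [0,0,0.87],
    [0,0,0.7],
    [0,0,0.1],
    [0,0,0.1],
    [0,0,0]
  ],
  "twist": [0,0,0,0,0]
}}

```text
time: 25.6
tool_pos: [506.6, 190.8, 44.6]
tcp_rot: [3.141, 0.001, 3.052]
contact_force: [0.3, 0.8, -0.6]
grip_width: 59.4
finger_force: 30.0
```

Request:
{"api": "arm_command", "payload": {
  "gripper": [50,50,50,50,50],
  "dp": [
    [0,0,0.08],
    [0,0,0.08],
    [0,0,0],
    [0,0,0],
    [0,0,0]
  ],
  "twist": [0,0,0,0,0]
}}

```text
time: 26.22
tool_pos: [506.2, 190.7, 40.0]
tcp_rot: [3.141, 0.0, 3.052]
contact_force: [0.1, -0.5, -1.6]
grip_width: 59.4
finger_force: 30.0
```

Request:
{"api": "arm_command", "payload": {
  "gripper": [50,50,50,50,50],
  "dp": [
    [0,0,0.06],
    [0,0,0.06],
    [0,0,0.06],
    [0,0,0.06],
    [0,0,0]
  ],
  "twist": [0,0,0,0,0]
}}

```text
time: 26.85
tool_pos: [506.1, 190.6, 33.8]
tcp_rot: [3.142, -0.0, 3.052]
contact_force: [0.0, 0.7, -1.7]
grip_width: 59.2
finger_force: 30.0
```

Request:
{"api": "arm_command", "payload": {
  "gripper": [50,50,50,50,50],
  "dp": [
    [0,0,0.05],
    [0,0,0.05],
    [0,0,0.04],
    [0,0,0],
    [0,0,0]
  ],
  "twist": [0,0,0,0,0]
}}

```text
time: 27.48
tool_pos: [506.2, 190.7, 30.5]
tcp_rot: [3.142, 0.0, 3.052]
contact_force: [0.5, 0.3, -1.0]
grip_width: 59.4
finger_force: 30.0
```

Request:
{"api": "arm_command", "payload": {
  "gripper": [50,50,50,50,50],
  "dp": [
    [0,0,0.04],
    [0,0,0.04],
    [0,0,0],
    [0,0,0],
    [0,0,0]
  ],
  "twist": [0,0,0,0,0]
}}

```text
time: 28.1
tool_pos: [506.3, 190.7, 28.8]
tcp_rot: [3.141, 0.0, 3.052]
contact_force: [-1.8, 0.8, 4.2]
grip_width: 59.0
finger_force: 30.0
```

Request:
{"api": "arm_command", "payload": {
  "gripper": [50,50,50,50,50],
  "dp": [
    [0,0,0.04],
    [0,0,0.04],
    [0,0,0],
    [0,0,0],
    [0,0,0]
  ],
  "twist": [0,0,0,0,0]
}}

```text
time: 28.72
tool_pos: [506.4, 190.8, 28.4]
tcp_rot: [3.141, 0.001, 3.052]
contact_force: [-6.1, -0.6, 19.5]
grip_width: 59.1
finger_force: 30.0
```

Request:
{"api": "arm_command", "payload": {
  "gripper": [50,50,62,64,66],
  "dp": [
    [0,0,-0.05],
    [0,0,0],
    [0,0,0],
    [0,0,0],
    [0,0,0]
  ],
  "twist": [0,0,0,0,0]
}}

```text
time: 29.35
tool_pos: [506.1, 190.6, 27.4]
tcp_rot: [-3.142, -0.0, 3.052]
contact_force: [-0.6, 0.7, -0.0]
grip_width: 65.7
finger_force: 0.0
```

Request:
{"api": "arm_command", "payload": {
  "gripper": [75,85,88,88,88],
  "dp": [
    [0,0,0],
    [0,0,0],
    [0,0,0],
    [0,0,-0.2],
    [0,0,-0.3]
  ],
  "twist": [0,0,0,0,0]
}}

```text
time: 29.98
tool_pos: [506.1, 190.7, 40.6]
tcp_rot: [3.142, -0.0, 3.052]
contact_force: [0.4, 0.1, 0.5]
grip_width: 88.0
finger_force: 0.0
```

Request:
{"api": "arm_command", "payload": {
  "gripper": [88,88,88,88,88],
  "dp": [
    [0,0,-0.8],
    [0,0,-1],
    [0,0,-1],
    [0,0,-1],
    [0,0,-1]
  ],
  "twist": [0,0,0,0,0]
}}

```text
time: 30.6
tool_pos: [506.1, 190.7, 161.8]
tcp_rot: [3.141, 0.001, 3.052]
contact_force: [-0.4, -0.4, -0.0]
grip_width: 87.8
finger_force: 0.0
```

Request:
{"api": "arm_command", "payload": {
  "gripper": [88,88,88,88,88],
  "dp": [
    [0.6,0,-0.8],
    [1,0,-1],
    [1,0,-1],
    [1,0,0],
    [0,0,0]
  ],
  "twist": [0,0,0,0,0]
}}

```text
time: 31.22
tool_pos: [415.4, 198.9, 231.3]
tcp_rot: [3.141, 0.001, 3.053]
contact_force: [0.2, -0.2, -1.0]
grip_width: 88.1
finger_force: 0.0
```

```bash
python3 - <<'E'
from h import *
o=get_obs();w=cv2.cvtColor(capture("wrist"),cv2.COLOR_RGB2BGR);s=cv2.cvtColor(capture("scene"),cv2.COLOR_RGB2BGR);t=cv2.cvtColor(capture("top"),cv2.COLOR_RGB2BGR)
c=np.array([511.2,190.1]);Y=-.085;R=np.array([[np.cos(Y),-np.sin(Y)],[np.sin(Y),np.cos(Y)]])
pts=np.array([[*(c+R@np.array([x,y])),z] for x in(-20,20) for y,z in((-30,53),(30,53),(0,83),(0,23))])
out=[]
for n,im,k in(("wrist",w,2.),("scene",s,6.),("top",t,6.)):
    uv=proj(n,pts,o);m=uv.mean(0);W,H=266/k,400/k;x0=int(np.clip(m[0]-W/2,0,560-W));y0=int(np.clip(m[1]-H/2,0,420-H));print(n,m,x0,y0)
    cr=crop(im,x0,y0,int(W),int(H),266,400)
    for a in uv: cv2.circle(cr,tuple(((a-[x0,y0]+.4)*k).astype(int).tolist()),2,(0,255,0),-1)
    out.append(cr)
cv2.imwrite("pics/fin.png",np.hstack(out));print(o['tool_pos'])
E
```

```text
wrist [281.43850854 261.24082158] 214 161
scene [308.3332277  225.00741962] 286 191
top [237.01156761 250.93401305] 214 217
[415.4239686  198.90959886 231.25627491]
```

View pics/fin.png

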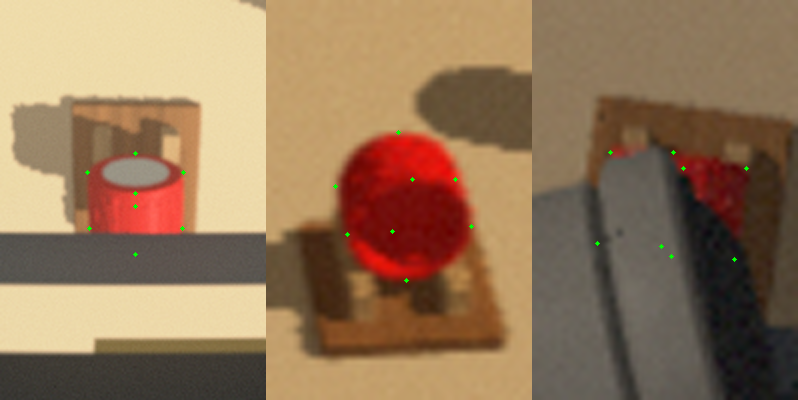

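The final view shows the cap lying on both rails. Its closed face at wrist crop (135,172) and open end at scene crop (408,230) both match the predicted outlines, and the gripper is clear. I'm handing in.

```bash
python3 -c "
from plant import *
print(close_job())"
```

```text
the job is handed in; nothing more can be done
None
```

I swung the lamp clear, unscrewed the cap, laid it on its side on the left cradle's rails and handed the job in at about 31 s; the last camera views show it centred and flat, but the hand-in returned no score.

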